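# Clear the assembly bench: hubs to the tray, screwdriver to the bin

## Robot

A 6-joint arm with a two-finger parallel gripper is mounted at the origin on the work surface. World frame = base frame: x ahead of the robot, y to its left, z up, the work surface at z = 0. Lengths are in m, angles in rad, forces in N, time in s.
With the tool pointing down it reaches from about 0.425 to 0.95 m from the base axis. Payload 3.5 kg.
Tool frame: the origin (TCP) lies midway between the tips of the shut fingers; the grasp point (between the pads) lies 19 mm behind it; z points along the fingers, y is the line along which they close (so a half turn about z gives the same grasp; the last joint's range is limited). The gripper opens to 85 mm and grips with 20 to 120 N. Pads are 22 mm wide; open, the fingers measure 114 mm over their backs; the gripper's body (76 mm by 85 mm) begins 54 mm behind the grasp point. The pads swing forward as they close: fully open they stand 13 mm farther back than shut.
Start: joints at [1.159, 0.286, 1.577, -0, 1.279, -0.15], TCP at [0.175, 0.652, 0.231] pointing down, gripper open.
Joint ranges: [-2.77, 2.77], [-0.9, 2.22], [0.21, 2.48], [-1.53, 4.67], [0.24, 2.81], [-2.84, 2.84]. Speed limits (rad/s): [2.79, 2.79, 3.14, 3.14, 3.14, 3.14].

## Interface

Orientations are given as a unit quaternion [x, y, z, w].
In Python, from plant import ctrl, cams, order gives the robot as it stands.
- The arm moves only by the tool move_arm, never from a script. Its argument "plan" is one flat list of numbers, 7 for each row, row after row: the shift along the world's x, y, z in mm, then the turn, a rotation vector about the world's x, y, z in degrees, then the finger opening in mm, from 0 to 85.4. A call has 1 to 12 rows; each row shifts and turns the commanded pose from where the row before left it; what a row does not reach is not made up. A row lasts 1/10 s, in which the tool goes at most 50 mm and 8.59 degrees, less where a joint would pass 70% of its speed; a pose out of reach is approached as far as the arm can. A call is refused whole if a number of a shift passes 50 or a number of a turn 8.59, either way. A call with a gripper value outside its range is refused whole. The fingers move at their own pace and stop on an object; "newtons" is the grip in N (left out, the last holds). Time passes only in rows, so rows that do not move let the fingers close. It gives the time, the measured TCP pose, the force, the opening and the grip force at its end, in the units of the state.
- ctrl.get_state(): the state, without advancing time (a new reading comes with each control period).
- cams.read_camera(name): name is "scene" or "top" or "wrist"; returns a dict with "color" (420x560x3 uint8, red, green, blue), "fov_y" (degrees; the focal length in pixels is half the picture's height over the tangent of half this angle, whatever the lens; pixels are square), "cx", "cy" (the principal point, pixels), "k1" (the pictures are not rectified: a ray, as slopes to the right and down, at radius r is drawn at 1 + k1 r^2 times it, then the intrinsics apply), "origin" and "orientation" of the camera in the world; the wrist camera has in their place "T_tool_cam" (4x4, takes a point from camera to tool coordinates, whose origin is the TCP and whose axes are the flange's). Camera axes: x right, y up, looking along -z (the intrinsics and any distortion apply to the point x, -y, -z); pixel columns grow to the right and rows downward; lengths in m; the calibration is good to about 2 mm. A picture is of the moment at which its call begins: read the wrist's pose just before it. There is no depth.
- order.sign_off(): hands the job in; it is judged then, once.
The state is a dict: "time": time; "qpos": joint angles; "dq": joint speeds; "joint_efforts": joint torques, N m; "eef_pos": TCP position; "tcp_rot": TCP orientation; "contact_force": force on the tool from outside, world axes, zero at the start; "wrist_torque": the same for the moment, N m; "opening": opening from 0.0 (shut) to 1.0 (fully open); "finger_force": force on a finger pad.
Only numpy, scipy, OpenCV 4.12 (cv2) and the standard library are available. Lean on these libraries where they do the work, as an engineer would, in place of code of your own. Each camera call takes 0.05 s, during which the arm holds its last target. There are 200 camera calls.

## Task

Sort what is left from the assembly job: a screwdriver and two hat-shaped aluminium hubs, lying on the sloping rack and on the bench beside it. Set both hubs down gently in the shallow blue tray, side by side, flat on its floor with the crown up, and lay the screwdriver inside the deep blue bin. Do not drop or knock the hubs, and leave everything else on the bench where it is.

Things in the scene. Friction and masses are not known exactly. Their poses are not given: they have to be found in the camera images.
- hub_a_mid (a point): hat-shaped aluminium hub, about 0.3 kg: brim 104 mm diameter, 10 mm thick, round crown 46 mm diameter rising 36 mm above it (46 mm in all). Point: on its axis half-way up, 23 mm above the underside; z runs from brim to crown. Starts in the rack, left or right, brim flat on the slope and against the lip: its axis leans 33 degrees away from the robot.
- hub_b_mid (a point): hat-shaped aluminium hub, about 0.3 kg: brim 104 mm diameter, 10 mm thick, round crown 46 mm diameter rising 36 mm above it (46 mm in all). Point: on its axis half-way up, 23 mm above the underside; z runs from brim to crown. Starts on the bench beside the rack, brim down, with the copper reel behind it.
- driver_mid (a point): screwdriver, about 0.15 kg: square black handle 104 x 30 x 30 mm, central steel shaft 8 mm diameter, 90 mm long; it lies on its handle. Point: handle's centre, 15 mm above its underside; x along the shaft, away from the tip, z up out of the handle, y across it. Starts in the rack, left or right, handle's end against the lip, shaft pointing up the slope, towards the robot.
- driver_tip (a point): tip of the shaft of the screwdriver, 142 mm from its handle's centre.
- rack: fixed grey painted rack, 250 mm wide (y), 120 mm deep (x), open behind: a plate sloping down away from the robot at 33 degrees, with a lip 16 mm high along its lower, far edge; top 85 mm above the bench. Origin: at bench level, midway along the rack's width, 70 mm nearer the robot than the foot of the lip; x away from the robot, y along the lip. Its two items lie 60 to 68 mm either side of the middle, centres 52 mm up the slope from the lip.
- tray: fixed shallow blue plastic tray for hubs, 270 mm long (x), 160 mm wide (y), 25 mm high, open on top, walls and floor 4 mm thick. Origin: centre of its underside. It stands left or right of the middle, the bin on the other side. Two hubs fit side by side along its length.
- bin: fixed deep blue plastic bin for the screwdriver, 270 mm long (x), 160 mm wide (y), 60 mm high, open on top, walls and floor 4 mm thick. Origin: centre of its underside.
- reel: bystander: copper wire reel 40 mm diameter, 40 mm high, upright on the bench just beyond the hub that starts on the bench. Origin: centre of its underside.
- oil: bystander: oil bottle 48 mm diameter, 90 mm high, towards the far edge of the bench. Origin: centre of its underside.
- jar: bystander: glass jar 60 mm diameter, 70 mm high, towards the far edge of the bench. Origin: centre of its underside.
Mind the look-alikes: they are no part of the job. Leave any pink look-alike of the part that bears hub_a_mid alone.

How it is judged:
By the outcome, as a careful person would: the job done as asked, in the order asked, and still so for the second after the job is handed in, with the robot touching nothing.
It also fails if it takes over 72 s, if anything falls off the work surface, if the arm or the gripper's body presses on something with over 40 N, if the wrist force passes 120 N, or if a joint passes its speed limit or range.

## Working session

There is one attempt and no reset: what is moved stays moved. The work goes in short steps, Python scripts to look and compute and a tool call to move; the robot and the scene stay as the last step left them, time stands still between calls to the robot, and variables do not carry over. Pictures are saved under pics/ and viewed, at most 10 in all, crops included, and the job is handed in when it is done.

Besides the shell and the picture viewer there is one more tool, called in YAML: its name, and indented under it one key for each argument. move_arm: Moves the arm, as the interface text tells. Its arguments: {"type":"object","properties":{"plan":{"type":"array","items":{"type":"number"}},"newtons":{"type":"number"}},"required":["plan"]}

```bash
ls; mkdir -p pics; cat > h.py <<'E'
import numpy as np, cv2
from scipy.spatial.transform import Rotation as R
from plant import ctrl, cams, order
def shot(n):
    s=ctrl.get_state(); c=cams.read_camera(n)
    if n=="wrist":
        T=np.eye(4);T[:3,:3]=R.from_quat(s["tcp_rot"]).as_matrix();T[:3,3]=s["eef_pos"]
        c["T"]=T@np.array(c["T_tool_cam"])
    else:
        T=np.eye(4);T[:3,:3]=R.from_quat(c["orientation"]).as_matrix();T[:3,3]=c["origin"];c["T"]=T
    c["f"]=c["color"].shape[0]/2/np.tan(np.radians(c["fov_y"])/2)
    return c
def save(c,f): cv2.imwrite("pics/"+f,cv2.cvtColor(c["color"],cv2.COLOR_RGB2BGR))
def ray(c,uv):
    K=np.array([[c["f"],0,c["cx"]],[0,c["f"],c["cy"]],[0,0,1]])
    d=(np.array(uv,float)-[c["cx"],c["cy"]])/c["f"]; u=d.copy()
    for _ in range(20): u=d/(1+c["k1"]*(u@u))
    return c["T"][:3,3], c["T"][:3,:3]@np.array([u[0],-u[1],-1])
def onz(c,uv,z):
    o,d=ray(c,uv); return o+d*(z-o[2])/d[2]
def onplane(c,uv,p,n):
    o,d=ray(c,uv); return o+d*(((p-o)@n)/(d@n))
def proj(c,P):
    q=c["T"][:3,:3].T@(np.array(P)-c["T"][:3,3]); u=np.array([q[0],-q[1]])/-q[2]
    return u*(1+c["k1"]*(u@u))*c["f"]+[c["cx"],c["cy"]]
E
python3 - <<'E'
from h import *
for n in ("scene","top"):
    c=shot(n); save(c,n+"0.png"); print(n,c["T"].round(3).tolist(),c["f"],c["k1"],c["cx"],c["cy"])
print(ctrl.get_state())
E
```

```text
pics
scene [[-0.317, -0.579, 0.751, 1.304], [0.948, -0.198, 0.248, 0.253], [0.006, 0.791, 0.611, 0.707], [0.0, 0.0, 0.0, 1.0]] 423.21846951064913 0.03114339032996546 285.44848503393223 204.0598720885763
top [[0.027, 0.997, -0.074, 0.499], [-0.999, 0.028, 0.02, 0.009], [0.022, 0.074, 0.997, 1.132], [0.0, 0.0, 0.0, 1.0]] 386.82236568045323 -0.07011598964195363 281.3394898265022 206.44945345356209
{'time': 0.1, 'qpos': array([ 1.15899963e+00,  2.87127190e-01,  1.57803506e+00,  1.44457557e-06,
        1.27859821e+00, -1.49974238e-01]), 'dq': array([ 0.00163385, -0.00444211, -0.00176461, -0.00042538,  0.00248189,
       -0.00095208]), 'joint_efforts': array([ 9.65712134e-04, -4.07294691e+01, -2.93699795e+01, -1.96923620e-04,
        3.44667656e-03, -2.51992526e-05]), 'eef_pos': array([0.17443134, 0.65145673, 0.23004967]), 'tcp_rot': array([ 1.30537759e-01,  9.91442746e-01, -1.04123291e-03, -3.01129144e-04]), 'contact_force': array([-0.05393039, -0.84073702, -0.10890073]), 'wrist_torque': array([-0.03368026, -0.05118685, -0.00517333]), 'finger_force': 0.0, 'opening': 0.997556484207513}
```

View pics/scene0.png

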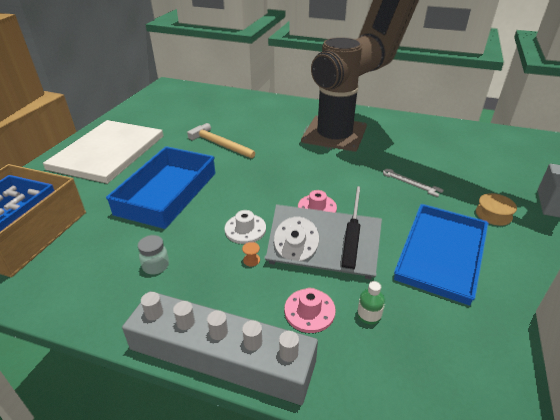

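View pics/top0.png

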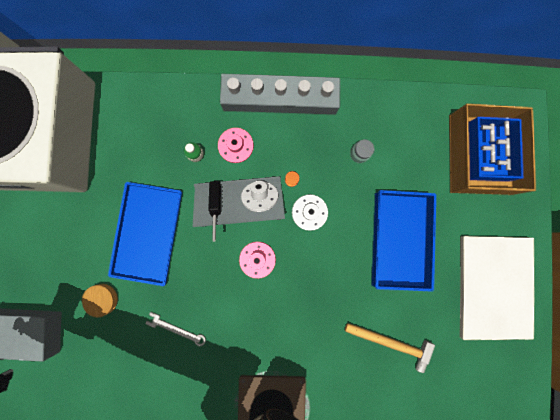

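The scene view shows the shallow tray on the right (+y, around 445,250) and the deep bin on the left (165,185). In the rack, hub A is at (296,240) and the driver at (352,240); hub B is on the bench at (245,225) with the reel at (251,254). Pink look-alikes are at (317,205) and (310,308). In the top view the tray is at (146,233), the bin at (405,240), hub B at (311,212), hub A at (260,194) and the driver at (215,200).

```bash
cat > m1.py <<'E'
from h import *
c=shot("top"); s=shot("scene")
def comps(c,m,amin):
    n,l,st,ce=cv2.connectedComponentsWithStats(m.astype(np.uint8)*255)
    return [(st[i],ce[i],l==i) for i in range(1,n) if st[i][4]>amin]
for nm,c in (("top",c),("scene",s)):
    hsv=cv2.cvtColor(c["color"],cv2.COLOR_RGB2HSV); H,S,V=[hsv[...,i].astype(int) for i in range(3)]
    print(nm)
    for st,ce,m in comps(c,(H>100)&(H<125)&(S>150)&(V>60),1500):
        if nm=="top" and st[1]<100: continue
        cnt=cv2.findContours(m.astype(np.uint8),0,2)[0]; cnt=max(cnt,key=cv2.contourArea)
        r=cv2.minAreaRect(cnt); b=cv2.boxPoints(r)
        ap=cv2.approxPolyDP(cv2.convexHull(cnt),6,True)[:,0]
        for z in (.025,.06):
            P=np.array([onz(c,p,z)[:2] for p in ap]); print(" blue",ce.round(),z,(P.mean(0)).round(3),P.round(3).tolist())
    for lab,m in (("white",(S<40)&(V>150)),("orange",(H<14)&(S>170)&(V>120)),("black",(V<45)),("grey",(S<60)&(V>60)&(V<=150))):
        for st,ce,mm in comps(c,m,60):
            if not(150<ce[0]<400 and 130<ce[1]<290): continue
            print(" ",lab,st,ce.round(1), onz(c,ce,0.01).round(3), onz(c,ce,0.046).round(3))
E
python3 m1.py
```

```text
top
 blue [495. 149.] 0.025 [ 0.773 -0.653] [[0.853, -0.571], [0.871, -0.735], [0.688, -0.735], [0.682, -0.57]]
 blue [495. 149.] 0.06 [ 0.765 -0.632] [[0.842, -0.552], [0.859, -0.712], [0.682, -0.712], [0.676, -0.552]]
 blue [145. 234.] 0.025 [0.494 0.377] [[0.64, 0.439], [0.615, 0.277], [0.349, 0.314], [0.372, 0.477]]
 blue [145. 234.] 0.06 [0.494 0.365] [[0.635, 0.425], [0.612, 0.269], [0.354, 0.305], [0.376, 0.462]]
 blue [404. 240.] 0.025 [ 0.496 -0.372] [[0.638, -0.295], [0.631, -0.462], [0.352, -0.454], [0.364, -0.278]]
 blue [404. 240.] 0.06 [ 0.496 -0.36 ] [[0.633, -0.285], [0.627, -0.447], [0.357, -0.439], [0.368, -0.269]]
  white [241 181  37  31 819] [258.8 196.7] [0.61  0.054 0.01 ] [0.606 0.052 0.046]
  white [292 195  36  36 970] [309.5 212.2] [ 0.568 -0.095  0.01 ] [ 0.566 -0.091  0.046]
  orange [285 171  14  15 145] [291.7 177.9] [ 0.668 -0.041  0.01 ] [ 0.662 -0.039  0.046]
  black [209 181  12  37 386] [214.6 197.8] [0.603 0.182 0.01 ] [0.599 0.177 0.046]
  grey [351 140  23  22 382] [362.2 150.3] [ 0.757 -0.248  0.01 ] [ 0.748 -0.24   0.046]
  grey [ 213  176   7
[... 722 characters left out ...]
]
  white [ 265  205   87   64 3164] [307.8 232.3] [0.538 0.059 0.01 ] [0.578 0.069 0.046]
  white [225 210  41  32 733] [245.1 226.6] [ 0.568 -0.096  0.01 ] [ 0.606 -0.078  0.046]
  white [369 281  12  10 100] [374.6 285.6] [0.658 0.244 0.01 ] [0.691 0.244 0.046]
  black [342 223  18  46 256] [349.  250.8] [0.57 0.17 0.01] [0.608 0.174 0.046]
  grey [187 131  13   9  73] [193.1 135.5] [ 0.188 -0.446  0.01 ] [ 0.246 -0.41   0.046]
  grey [235 219  19  15 205] [243.9 226.6] [ 0.569 -0.099  0.01 ] [ 0.607 -0.081  0.046]
  grey [ 265  230  113   50 1374] [322.3 258.8] [0.616 0.117 0.01 ] [0.652 0.124 0.046]
  grey [138 235  30  39 843] [152.3 254.1] [ 0.728 -0.262  0.01 ] [ 0.758 -0.235  0.046]
```

move_arm:
  plan: [22, -43, 0, 0, 0, 3, 85, 22, -43, 0, 0, 0, 3, 85, 22, -43, 0, 0, 0, 3, 85, 22, -43, 0, 0, 0, 3, 85, 22, -43, 0, 0, 0, 3, 85, 22, -43, 0, 0, 0, 0, 85, 22, -43, 0, 0, 0, 0, 85, 22, -43, 0, 0, 0, 0, 85, 22, -43, 0, 0, 0, 0, 85, 22, -43, 0, 0, 0, 0, 85, 22, -43, 0, 0, 0, 0, 85, 22, -43, 0, 0, 0, 0, 85]

```text
time: 1.4
eef_pos: [0.4391, 0.1341, 0.2315]
tcp_rot: [0.0, 1.0, 0.0, 0.0]
contact_force: [1.2, 1.3, -0.5]
opening: 0.996
finger_force: 0.0
```

move_arm:
  plan: [22, -43, 0, 0, 0, 0, 85, 22, -43, 0, 0, 0, 0, 85, 22, -43, 0, 0, 0, 0, 85, 22, -43, 0, 0, 0, 0, 85, 22, -40, 0, 0, 0, 0, 85, 20, -19, 0, 0, 0, 0, 85, 0, 0, 0, 0, 0, 0, 85, 0, 0, 0, 0, 0, 0, 85]

```text
time: 2.2
eef_pos: [0.5683, -0.0951, 0.2307]
tcp_rot: [0.0, 1.0, 0.0, -0.001]
contact_force: [-0.4, -0.4, -1.4]
opening: 0.997
finger_force: 0.0
```

```bash
python3 - <<'E'
from h import *
c=shot("wrist"); save(c,"w1.png"); s=ctrl.get_state()
print(s["time"],s["eef_pos"],s["tcp_rot"],s["qpos"].round(2)); print(c["T"].round(3))
for P in ([.568,-.096,.046],[.568,-.096,.01]): print(proj(c,P))
E
```

```text
2.25 [ 0.56806516 -0.0943921   0.23082456] [-1.05350682e-04  9.99999711e-01  3.84714920e-04 -6.47839528e-04] [-0.34  0.07  1.82  0.    1.25 -1.91]
[[ 0.    -0.946 -0.324  0.484]
 [ 1.     0.001 -0.    -0.096]
 [ 0.001 -0.324  0.946  0.374]
 [ 0.     0.     0.     1.   ]]
[274.70238565 181.37201141]
[274.71975583 172.60607945]
```

View pics/w1.png

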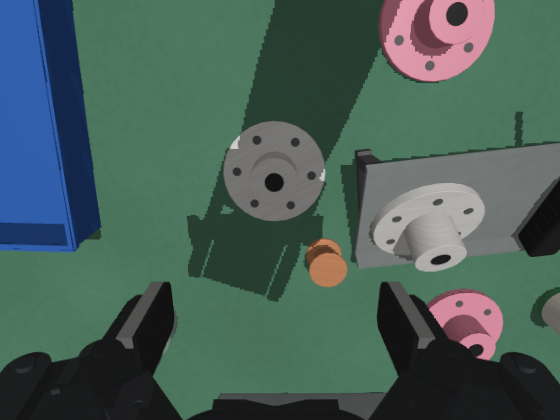

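Hub B's bore is at (274,182), matching my prediction of (274.7,181.4), so it's at (0.568,-0.096). Hub A's bore shows at (440,259) and the reel at (327,265). I'm going down to grip hub B's crown.

move_arm:
  plan: [0, -1, -45, 0, 0, 0, 85, 0, 0, -45, 0, 0, 0, 85, 0, 0, -45, 0, 0, 0, 85, 0, 0, -40, 0, 0, 0, 85, 0, 0, -25, 0, 0, 0, 85, 0, 0, -13, 0, 0, 0, 85, 0, 0, 0, 0, 0, 0, 85, 0, 0, 0, 0, 0, 0, 60, 0, 0, 0, 0, 0, 0, 50, 0, 0, 0, 0, 0, 0, 44, 0, 0, 0, 0, 0, 0, 40, 0, 0, 0, 0, 0, 0, 35]
  newtons: 50

```text
time: 3.45
eef_pos: [0.5699, -0.0964, 0.0205]
tcp_rot: [-0.0, 1.0, -0.0, 0.001]
contact_force: [-1.7, 1.5, 6.5]
opening: 0.522
finger_force: 51.5
```

move_arm:
  plan: [0, 0, 0, 0, 0, 0, 35, 0, 0, 0, 0, 0, 0, 35, 0, 0, 0, 0, 0, 0, 35]

```text
time: 3.75
eef_pos: [0.5699, -0.0964, 0.0205]
tcp_rot: [-0.0, 1.0, -0.0, 0.001]
contact_force: [-1.5, 1.0, 6.9]
opening: 0.526
finger_force: 51.5
```

move_arm:
  plan: [0, 0, 10, 0, 0, 0, 35, 0, 0, 25, 0, 0, 0, 35, 0, 0, 40, 0, 0, 0, 35, 0, 0, 45, 0, 0, 0, 35, 0, 0, 40, 0, 0, 0, 35, 0, 15, 5, 0, 0, 0, 35, 0, 30, 0, 0, 0, 0, 35, 0, 45, 0, 0, 0, 0, 35, 0, 45, 0, 0, 0, 0, 35, 0, 45, 0, 0, 0, 0, 35, 0, 45, 0, 0, 0, 0, 35, 0, 45, 0, 0, 0, 0, 35]

```text
time: 4.95
eef_pos: [0.5668, 0.1762, 0.1813]
tcp_rot: [-0.0, 1.0, -0.0, -0.002]
contact_force: [1.4, 0.9, -2.2]
opening: 0.522
finger_force: 51.6
```

move_arm:
  plan: [-4, 45, 0, 0, 0, 0, 35, -5, 45, 0, 0, 0, 0, 35, -5, 45, 0, 0, 0, 0, 35, -4, 35, 0, 0, 0, 0, 35, 0, 20, 0, 0, 0, 0, 35, 0, 5, 0, 0, 0, 0, 35, 0, 0, 0, 0, 0, 0, 35, 0, 0, 0, 0, 0, 0, 35]

```text
time: 5.75
eef_pos: [0.5508, 0.3676, 0.1827]
tcp_rot: [0.001, 1.0, -0.001, -0.0]
contact_force: [-0.0, 1.0, -2.7]
opening: 0.52
finger_force: 51.7
```

```bash
python3 - <<'E'
from h import *
c=shot("wrist"); save(c,"w2.png"); s=ctrl.get_state()
print(s["time"],s["eef_pos"],s["opening"],s["finger_force"])
u=np.array([.99,-.139]);v=np.array([.139,.99])
for a in(-.135,.135):
  for b in (-.08,.08):
    P=np.array([.494,.377])+a*u+b*v; print((a,b),proj(c,[*P,.025]).round())
E
```

```text
5.8 [0.55098424 0.36742544 0.18295294] 0.5221956263230598 51.724764704704285
(-0.135, -0.08) [203. -90.]
(-0.135, 0.08) [427. -53.]
(0.135, -0.08) [180. 259.]
(0.135, 0.08) [351. 280.]
```

View pics/w2.png

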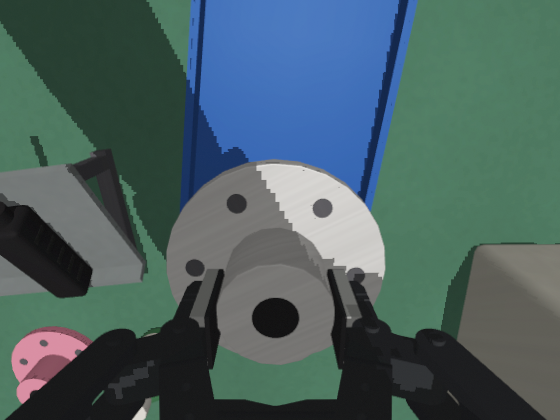

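Hub B hangs level in the grip, with its bore at (275,318). The tray side walls run from (193,0) and (415,0), within a few pixels of my estimate. Lowering it.

move_arm:
  plan: [0, 1, -20, 0, 0, 0, 35, 0, 0, -40, 0, 0, 0, 35, 0, 0, -40, 0, 0, 0, 35, 0, 0, -25, 0, 0, 0, 35, 0, 0, -12, 0, 0, 0, 35, 0, 0, -8, 0, 0, 0, 35, 0, 0, -5, 0, 0, 0, 35, 0, 0, -3, 0, 0, 0, 35, 0, 0, -2, 0, 0, 0, 35, 0, 0, 0, 0, 0, 0, 35, 0, 0, 0, 0, 0, 0, 35]

```text
time: 6.9
eef_pos: [0.5511, 0.3703, 0.0291]
tcp_rot: [-0.0, 1.0, 0.0, 0.001]
contact_force: [1.1, -1.3, -2.2]
opening: 0.52
finger_force: 51.7
```

move_arm:
  plan: [0, 0, -2, 0, 0, 0, 35, 0, 0, -1, 0, 0, 0, 35, 0, 0, -1, 0, 0, 0, 35, 0, 0, 0, 0, 0, 0, 35, 0, 0, 0, 0, 0, 0, 35]

```text
time: 7.4
eef_pos: [0.5506, 0.3701, 0.0245]
tcp_rot: [-0.0, 1.0, -0.0, -0.0]
contact_force: [-1.1, 0.3, -0.5]
opening: 0.525
finger_force: 51.7
```

move_arm:
  plan: [0, 0, -1, 0, 0, 0, 35, 0, 0, 0, 0, 0, 0, 35, 0, 0, 0, 0, 0, 0, 35]

```text
time: 7.7
eef_pos: [0.5506, 0.3701, 0.0245]
tcp_rot: [-0.0, 1.0, -0.0, -0.0]
contact_force: [-3.1, -1.1, 5.6]
opening: 0.519
finger_force: 52.4
```

move_arm:
  plan: [0, 0, 0, 0, 0, 0, 47, 0, 0, 0, 0, 0, 0, 52, 0, 0, 0, 0, 0, 0, 60, 0, 0, 0, 0, 0, 0, 65, 0, 0, 5, 0, 0, 0, 66, 0, 0, 20, 0, 0, 0, 70, 0, 0, 40, 0, 0, 0, 80, 0, 0, 45, 0, 0, 0, 85, 0, 0, 45, 0, 0, 0, 85, 0, 0, 28, 0, 0, 0, 85, 20, -40, 0, 0, 5, 0, 85, 20, -40, 0, 0, 5, 0, 85]

```text
time: 8.9
eef_pos: [0.591, 0.2909, 0.2099]
tcp_rot: [-0.002, 0.996, 0.001, -0.086]
contact_force: [0.1, 0.8, -0.6]
opening: 0.995
finger_force: 0.0
```

move_arm:
  plan: [20, -40, 0, 0, 5, 0, 85, 20, -40, 0, 0, 5, 0, 85, 20, -40, 0, 0, 5, 0, 85, 20, -40, 0, 0, 5, 0, 85, 20, -40, 0, 0, 3, 0, 85, 19, -35, 0, 0, 0, 0, 85, 0, 0, 0, 0, 0, 0, 85, 0, 0, 0, 0, 0, 0, 85]

```text
time: 9.7
eef_pos: [0.7099, 0.054, 0.2059]
tcp_rot: [0.001, 0.959, 0.001, -0.284]
contact_force: [-0.0, 0.4, -0.5]
opening: 0.997
finger_force: 0.0
```

```bash
python3 - <<'E'
from h import *
c=shot("wrist"); save(c,"w3.png"); s=ctrl.get_state()
print(s["time"],s["eef_pos"],s["tcp_rot"],s["qpos"].round(2))
E
```

```text
9.75 [0.70955504 0.05525649 0.20630593] [ 6.05619069e-05  9.58801087e-01  3.45422594e-04 -2.84078076e-01] [-0.05  0.72  1.1  -0.03  1.9  -1.63]
```

View pics/w3.png

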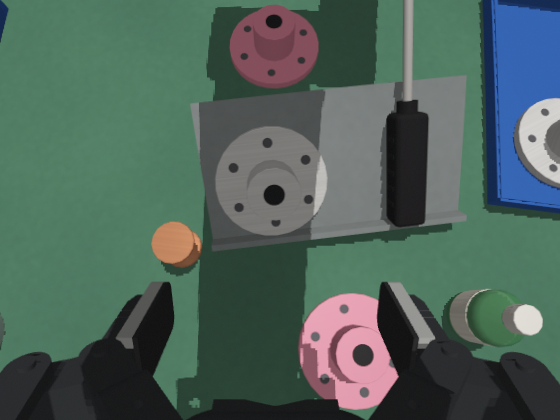

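Square-on view of the slope: the plate's top corners are at (192,103) and (466,76), the lip runs from (212,246) to (466,216), hub A's brim is centred near (271,181) with its bore at (274,195), and the driver handle spans (388-428, 108-226). The rack is yawed by about 6 degrees. Next I'll triangulate.

```bash
cat > m2.py <<'E'
from h import *
def cam(p,q,c0):
    T=np.eye(4);T[:3,:3]=R.from_quat(q).as_matrix();T[:3,3]=p
    c=dict(c0);c["T"]=T@np.array(c0["T_tool_cam"]);return c
c0=shot("wrist")
w1=cam([.56806516,-.0943921,.23082456],[-1.0535e-4,.9999997,3.847e-4,-6.478e-4],c0)
w3=cam([.70955504,.05525649,.20630593],[6.05619e-5,.958801087,3.45422594e-4,-.284078076],c0)
A=onz(w3,(192,103),.085);B=onz(w3,(466,76),.085);print("near edge",A.round(4),B.round(4),np.linalg.norm(A-B))
d=(B-A)/np.linalg.norm(B-A);yaw=np.arctan2(-d[0],d[1]);print("yaw",np.degrees(yaw))
t=shot("top");s=shot("scene")
def tri(obs):
    M=np.zeros((3,3));b=np.zeros(3);rs=[]
    for c,uv in obs:
        o,r=ray(c,uv);r/=np.linalg.norm(r);Q=np.eye(3)-np.outer(r,r);M+=Q;b+=Q@o;rs.append((Q,o))
    P=np.linalg.solve(M,b);return P.round(4),[round(1000*np.linalg.norm(Q@(P-o)),1) for Q,o in rs]
print("bore top",tri([(w1,(440,259)),(w3,(274,195))]),tri([(w1,(440,259)),(w3,(274,195)),(s,(295,235))]))
print("pl corner",tri([(w1,(358,163)),(w3,(192,103))]))
# brim ellipse in w3
im=cv2.imread("pics/w3.png");g=cv2.cvtColor(im,cv2.COLOR_BGR2GRAY)
cir=cv2.HoughCircles(cv2.GaussianBlur(g,(5,5),1),cv2.HOUGH_GRADIENT,1.5,40,param1=80,param2=30,minRadius=48,maxRadius=62);print(cir)
# rack model prediction: foot of lip at +70, surface z there from top 85
th=np.radians(33);ex=np.array([np.cos(yaw),np.sin(yaw),0]);n=ex*np.sin(th)+np.array([0,0,np.cos(th)])
sl=ex*np.cos(th)-np.array([0,0,np.sin(th)])
print("n",n.round(4))
mid=(A+B)/2
for L in (.118/np.cos(th),.12/np.cos(th)):
    foot=mid+sl*L; print("foot",foot.round(4))
    for off in (-.06,-.064,-.068):
        c=foot-sl*.052+d*off; print(off,"top",(c+n*.046).round(4),proj(w3,c+n*.046).round(1),proj(w3,c+n*.01).round(1))
    for u in((390,110),(427,110),(388,226),(426,223),(407,167)): 
        P=onplane(w3,u,foot+n*.03,n); print(u,P.round(4),"up",round((P-foot)@-sl,4),"y",round((P-foot)@d,4))
E
python3 m2.py
```

```text
near edge [ 0.5473 -0.0186  0.085 ] [0.5189 0.2279 0.085 ] 0.24818281147793353
yaw 6.561061935372508
bore top (array([0.6304, 0.0535, 0.0801]), [np.float64(0.2), np.float64(0.2)]) (array([0.6307, 0.0539, 0.0787]), [np.float64(0.4), np.float64(0.8), np.float64(0.6)])
pl corner (array([ 0.543 , -0.0236,  0.0749]), [np.float64(2.9), np.float64(2.9)])
[[[270.75 179.25  55.65]
  [351.75 344.25  51.15]
  [275.25  36.75  50.7 ]
  [509.25 407.25  55.35]]]
n [0.5411 0.0622 0.8387]
foot [0.6503 0.1181 0.0084]
-0.06 top [0.6387 0.0564 0.0753] [277.3 206.3] [274.6 194.3]
-0.064 top [0.6392 0.0524 0.0753] [272.5 206.8] [270.4 194.8]
-0.068 top [0.6397 0.0485 0.0753] [267.8 207.3] [266.1 195.2]
(390, 110) [0.5618 0.1505 0.0989] up 0.12 y 0.0423
(427, 110) [0.5606 0.1825 0.0972] up 0.117 y 0.0742
(388, 226) [0.6489 0.1592 0.042 ] up 0.0156 y 0.041
(426, 223) [0.6459 0.1954 0.0412] up 0.0142 y 0.0773
(407, 167) [0.6019 0.1708 0.0714] up 0.0696 y 0.0578
foot [0.6523 0.1184 0.0071]
-0.06 top [0.6407 0.0566 0.074 ] [277.5 208.9] [274.9 196.7]
-0.064 top [0.6412 0.0527 0.074 ] [272.8 209.5] [270.6 197.2]
-0.068 top [0.6416 0.0487 0.074 ] [268.1 210. ] [266.4 197.7]
(390, 110) [0.5618 0.1505 0.0989] up 0.1223 y 0.0423
(427, 110) [0.5606 0.1825 0.0972] up 0.1194 y 0.0742
(388, 226) [0.6489 0.1592 0.042 ] up 0.018 y 0.041
(426, 223) [0.6459 0.1954 0.0412] up 0.0166 y 0.0773
(407, 167) [0.6019 0.1708 0.0714] up 0.072 y 0.0578
```

move_arm:
  plan: [3, 8, 0, 0, 0, 6.5, 85, 0, 0, 0, 0, 0, 0, 85, -24, -3, -37, 0, 0, 0, 85, -24, -3, -37, 0, 0, 0, 85, -16, -2, -25, 0, 0, 0, 85, 0, 0, 0, 0, 0, 0, 85, 0, 0, 0, 0, 0, 0, 85]

```text
time: 10.6
eef_pos: [0.6488, 0.0554, 0.1081]
tcp_rot: [-0.054, 0.957, -0.016, -0.283]
contact_force: [1.2, -0.3, 0.1]
opening: 0.995
finger_force: 0.0
```

```bash
python3 - <<'E'
from h import *
c=shot("wrist"); save(c,"w4.png"); s=ctrl.get_state()
M=R.from_quat(s["tcp_rot"]).as_matrix()
print(s["time"],s["eef_pos"],"toolz",M[:,2],"tooly",M[:,1])
print(proj(c,[.6305,.0537,.0795]),"diff to 30 below",s["eef_pos"]-np.array([.6143,.0518,.0543]))
E
```

```text
10.65 [0.65025024 0.05522186 0.10955296] toolz [-0.53804567 -0.06166724 -0.84065689] tooly [-1.12693144e-01  9.93629546e-01 -7.61703626e-04]
[277.08188207 252.67014753] diff to 30 below [0.03595024 0.00342186 0.05525296]
```

View pics/w4.png

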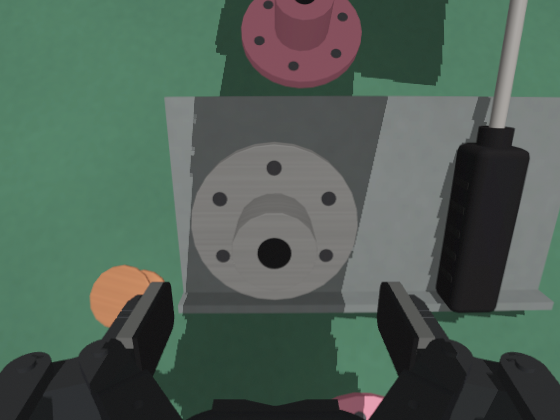

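The rack now sits square in the view. The bore is at (275,253) against (277,253) predicted, and it lies midway between the fingers. Closing in to grip.

move_arm:
  plan: [-17, -2, -26, 0, 0, 0, 85, -12, -1.5, -18, 0, 0, 0, 85, -7, -1, -11, 0, 0, 0, 85, 0, 0, 0, 0, 0, 0, 85, 0, 0, 0, 0, 0, 0, 70, 0, 0, 0, 0, 0, 0, 56, 0, 0, 0, 0, 0, 0, 50, 0, 0, 0, 0, 0, 0, 46, 0, 0, 0, 0, 0, 0, 42, 0, 0, 0, 0, 0, 0, 35, 0, 0, 0, 0, 0, 0, 35, 0, 0, 0, 0, 0, 0, 35]
  newtons: 50

```text
time: 11.85
eef_pos: [0.6137, 0.0507, 0.0534]
tcp_rot: [-0.054, 0.958, -0.016, -0.282]
contact_force: [3.2, 1.7, 4.8]
opening: 0.525
finger_force: 52.0
```

move_arm:
  plan: [5, 0.6, 8, 0, 0, 0, 35, 11, 1.3, 17, 0, 0, 0, 35, 22, 2.5, 34, 0, 0, 0, 35, 22, 2.5, 34, 0, 0, 0, 35, 0, 0, 35, 0.9, -8.2, 0, 35, 0, 0, 35, 0.9, -8.2, 0, 35, -15, 20, 0, 0.9, -8.2, 0, 35, -25, 35, 0, 0.9, -8.2, 0, 35, -27, 36, 0, 0, 0, 0, 35, -27, 36, 0, 0, 0, 0, 35, -27, 36, 0, 0, 0, 0, 35, -27, 36, 0, 0, 0, 0, 35]

```text
time: 13.05
eef_pos: [0.522, 0.2568, 0.2133]
tcp_rot: [-0.056, 0.998, -0.002, -0.002]
contact_force: [0.9, -0.0, -2.8]
opening: 0.525
finger_force: 51.6
```

move_arm:
  plan: [-27, 36, 0, 0, 0, 0, 35, -27, 36, 0, 0, 0, 0, 35, -20, 30, 0, 0, 0, 0, 35, -12, 18, 0, 0, 0, 0, 35, 0, 0, 0, 0, 0, 0, 35, 0, 0, 0, 0, 0, 0, 35]

```text
time: 13.65
eef_pos: [0.4377, 0.3758, 0.2137]
tcp_rot: [-0.057, 0.998, -0.002, -0.001]
contact_force: [0.3, 0.2, -3.4]
opening: 0.524
finger_force: 51.9
```

```bash
python3 - <<'E'
from h import *
c=shot("wrist"); save(c,"w5.png"); s=ctrl.get_state()
M=R.from_quat(s["tcp_rot"]).as_matrix()
print(s["time"],s["eef_pos"],"toolz",M[:,2],s["opening"]*85.4,s["qpos"].round(2))
t=shot("scene"); save(t,"s5.png")
E
```

```text
13.7 [0.43830718 0.37545371 0.21400167] toolz [-0.001786   -0.00451366 -0.99998822] 44.59421471255883 [ 0.53  0.09  1.84 -0.    1.22 -1.15]
```

View pics/s5.png

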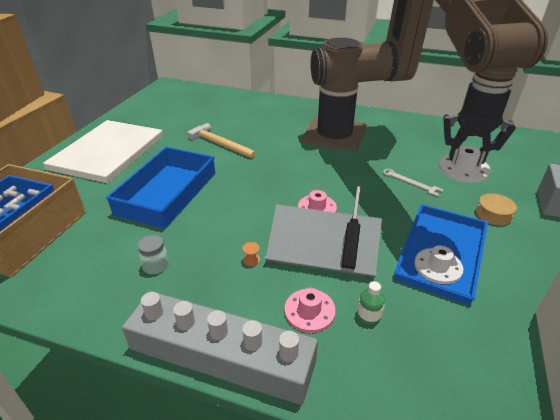

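Hub B sits flat in the far half of the tray (439,262), and hub A hangs level from the gripper (465,165). The bystanders and pink hubs haven't moved. Lowering hub A into the near half.

move_arm:
  plan: [-1.5, 9.5, -15, 0, 0, 0, 35, 0, 0, -40, 0, 0, 0, 35, 0, 0, -45, 0, 0, 0, 35, 0, 0, -40, 0, 0, 0, 35, 0, 0, -22, 0, 0, 0, 35, 0, 0, -12, 0, 0, 0, 35, 0, 0, -6, 0, 0, 0, 35, 0, 0, -3, 0, 0, 0, 35, 0, 0, -2, 0, 0, 0, 35, 0, 0, -1, 0, 0, 0, 35, 0, 0, 0, 0, 0, 0, 35, 0, 0, 0, 0, 0, 0, 35]

```text
time: 14.95
eef_pos: [0.4376, 0.3862, 0.0301]
tcp_rot: [-0.056, 0.998, -0.001, 0.001]
contact_force: [0.4, -0.2, -2.8]
opening: 0.528
finger_force: 51.9
```

move_arm:
  plan: [0, 0, -2, 0, 0, 0, 35, 0, 0, -2, 0, 0, 0, 35, 0, 0, -1, 0, 0, 0, 35, 0, 0, 0, 0, 0, 0, 35, 0, 0, 0, 0, 0, 0, 35]

```text
time: 15.45
eef_pos: [0.4371, 0.3859, 0.0242]
tcp_rot: [-0.056, 0.998, -0.001, -0.0]
contact_force: [-0.0, -0.5, -3.2]
opening: 0.523
finger_force: 51.9
```

move_arm:
  plan: [0, 0, -1, 0, 0, 0, 35, 0, 0, -1, 0, 0, 0, 35, 0, 0, -1, 0, 0, 0, 35, 0, 0, 0, 0, 0, 0, 35, 0, 0, 0, 0, 0, 0, 35]

```text
time: 15.95
eef_pos: [0.4371, 0.3859, 0.0213]
tcp_rot: [-0.056, 0.998, -0.001, -0.0]
contact_force: [0.4, -0.2, -2.6]
opening: 0.526
finger_force: 51.9
```

move_arm:
  plan: [0, 0, -1, 0, 0, 0, 35, 0, 0, 0, 0, 0, 0, 35, 0, 0, 0, 0, 0, 0, 35]

```text
time: 16.25
eef_pos: [0.4371, 0.3859, 0.0203]
tcp_rot: [-0.056, 0.998, -0.001, 0.0]
contact_force: [-0.2, -0.1, -2.4]
opening: 0.526
finger_force: 51.9
```

move_arm:
  plan: [0, 0, -1, 0, 0, 0, 35, 0, 0, 0, 0, 0, 0, 35, 0, 0, 0, 0, 0, 0, 35]

```text
time: 16.55
eef_pos: [0.4371, 0.3859, 0.0193]
tcp_rot: [-0.056, 0.998, -0.001, -0.0]
contact_force: [0.2, 0.3, -2.4]
opening: 0.525
finger_force: 51.9
```

move_arm:
  plan: [0, 0, -1, 0, 0, 0, 35, 0, 0, 0, 0, 0, 0, 35, 0, 0, 0, 0, 0, 0, 35]

```text
time: 16.85
eef_pos: [0.4371, 0.3859, 0.0183]
tcp_rot: [-0.056, 0.998, -0.001, -0.0]
contact_force: [-0.3, -0.1, -2.6]
opening: 0.525
finger_force: 51.9
```

move_arm:
  plan: [0, 0, -1, 0, 0, 0, 35, 0, 0, 0, 0, 0, 0, 35, 0, 0, 0, 0, 0, 0, 35]

```text
time: 17.15
eef_pos: [0.4373, 0.386, 0.0176]
tcp_rot: [-0.056, 0.998, -0.001, 0.0]
contact_force: [-1.1, 0.1, -1.3]
opening: 0.521
finger_force: 51.9
```

move_arm:
  plan: [0, 0, -0.5, 0, 0, 0, 40, 0, 0, 0, 0, 0, 0, 47, 0, 0, 0, 0, 0, 0, 52, 0, 0, 0, 0, 0, 0, 60, 0, 0, 0, 0, 0, 0, 65, 0, 0, 5, 0, 0, 0, 66, 0, 0, 20, 0, 0, 0, 66, 0, 0, 40, 0, 0, 0, 66, 0, 0, 45, 0, 0, 0, 66, 0, 0, 45, 0, 0, 0, 66, 0, 0, 28, 0, 0, 0, 66, 32, -29, 0, -0.9, 8.2, 0, 66]

```text
time: 18.35
eef_pos: [0.4668, 0.3615, 0.208]
tcp_rot: [-0.061, 0.996, -0.002, -0.068]
contact_force: [0.7, 0.5, -0.2]
opening: 0.778
finger_force: 0.0
```

move_arm:
  plan: [32, -29, 0, -0.9, 8.2, 0, 66, 32, -29, 0, -0.9, 8.2, 0, 66, 32, -29, 0, -0.9, 8.2, 0, 66, 32, -29, 0, 0, 0, 0, 66, 32, -29, 0, 0, 0, 0, 66, 32, -30, -19, 0, 0, 0, 66, 0, 0, 0, 0, 0, 0, 66, 0, 0, 0, 0, 0, 0, 66]

```text
time: 19.15
eef_pos: [0.6613, 0.1809, 0.1794]
tcp_rot: [-0.053, 0.957, -0.016, -0.285]
contact_force: [-0.9, -0.2, 0.4]
opening: 0.774
finger_force: 0.0
```

```bash
python3 - <<'E'
from h import *
c=shot("wrist"); save(c,"w6.png"); s=ctrl.get_state()
M=R.from_quat(s["tcp_rot"]).as_matrix()
print(s["time"],s["eef_pos"],"toolz",M[:,2],s["qpos"].round(2))
ht=np.array([.604,.174,.0698]); g=np.array([.5805,.1713,.0553])
print("handle top centre px",proj(c,ht),"grip top px",proj(c,ht+[-.0101,-.0012,.0065]),"to go",1000*(g-s["eef_pos"]))
t=shot("top"); o=onz(t,(189,148),.09); print("oil",o)
sc=shot("scene"); print(onz(sc,(374,287),.09))
E
```

```text
19.2 [0.66092573 0.18200929 0.18061093] toolz [-0.54204907 -0.06104911 -0.83812637] [ 0.12  0.67  1.21  0.    1.83 -1.56]
handle top centre px [275.36096362 216.12976419] grip top px [275.27980831 201.25428333] to go [ -80.42573187  -10.70929154 -125.31092651]
oil [0.72984489 0.24565715 0.09      ]
[0.73580015 0.24424917 0.09      ]
```

View pics/w6.png

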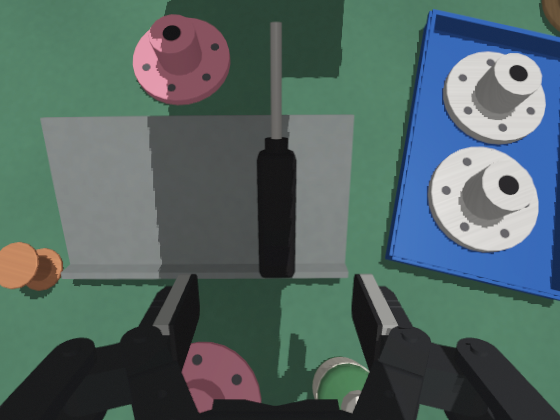

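The handle is centred at (277,213), about 2 px from my prediction, and both hubs stand flat in the tray at (488,190) and (497,95) with a clear gap between them. Gripping the driver.

move_arm:
  plan: [-24, -2.5, -37, 0, 0, 0, 66, -24, -2.5, -37, 0, 0, 0, 66, -18, -2.2, -28, 0, 0, 0, 66, -9, -1.5, -14, 0, 0, 0, 66, -5.5, -1, -9, 0, 0, 0, 66, 0, 0, 0, 0, 0, 0, 66, 0, 0, 0, 0, 0, 0, 50, 0, 0, 0, 0, 0, 0, 35, 0, 0, 0, 0, 0, 0, 28, 0, 0, 0, 0, 0, 0, 20, 0, 0, 0, 0, 0, 0, 20, 0, 0, 0, 0, 0, 0, 20]
  newtons: 60

```text
time: 20.5
eef_pos: [0.5826, 0.1724, 0.0577]
tcp_rot: [-0.054, 0.958, -0.016, -0.281]
contact_force: [3.6, 2.0, 5.5]
opening: 0.336
finger_force: 59.9
```

move_arm:
  plan: [5, 0.6, 8, 0, 0, 0, 20, 11, 1.3, 17, 0, 0, 0, 20, 19, 2.2, 29, 0, 0, 0, 20, 19, 2.2, 30, 0, 0, 0, 20, 0, 0, 40, 0.9, -8.2, 0, 20, 0, 0, 40, 0.9, -8.2, 0, 20, -4, -20, 28, 0.9, -8.2, 0, 20, -8, -40, 0, 0.9, -8.2, 0, 20, -9, -45, 0, 0, 0, 0, 20, -9, -45, 0, 0, 0, -4, 20, -9, -45, 0, 0, 0, -4.5, 20, -9, -45, 0, 0, 0, 0, 20]

```text
time: 21.7
eef_pos: [0.5851, -0.063, 0.2469]
tcp_rot: [0.018, 1.0, -0.001, -0.001]
contact_force: [-0.2, -0.3, -0.9]
opening: 0.338
finger_force: 59.5
```

move_arm:
  plan: [-9, -45, 0, 0, 0, 0, 20, -9, -45, 0, 0, 0, 0, 20, -9, -45, 0, 0, 0, 0, 20, -9, -45, 0, 0, 0, 0, 20, -9, -45, 0, 0, 0, 0, 20, -9, -45, 0, 0, 0, 0, 20, -9, -30, 0, 0, 0, 0, 20, -6, -6, 0, 0, 0, 0, 20, 0, 0, 0, 0, 0, 0, 20, 0, 0, 0, 0, 0, 0, 20]

```text
time: 22.7
eef_pos: [0.5175, -0.3663, 0.2471]
tcp_rot: [0.018, 1.0, -0.0, -0.001]
contact_force: [-0.7, 0.4, -1.6]
opening: 0.335
finger_force: 59.5
```

```bash
python3 - <<'E'
from h import *
c=shot("wrist"); save(c,"w7.png"); s=ctrl.get_state()
M=R.from_quat(s["tcp_rot"]).as_matrix()
print(s["time"],s["eef_pos"],"toolz",M[:,2],M[:,1],s["qpos"].round(2),s["opening"],s["contact_force"])
a=np.radians(-2.3);u=np.array([np.cos(a),np.sin(a)]);v=np.array([-u[1],u[0]])
for i in(-.135,.135):
  for b in (-.08,.08):
    P=np.array([.496,-.366])+i*u+b*v; print((i,b),proj(c,[*P,.06]).round())
E
```

```text
22.75 [ 0.51791107 -0.36598895  0.24740614] toolz [-7.45563473e-04 -1.01571211e-03 -9.99999206e-01] [ 0.0342734   0.99941195 -0.00104067] [-0.77  0.19  1.67 -0.    1.29 -2.31] 0.33692407803068486 [ 0.32543597  0.58954095 -1.50077378]
(-0.135, -0.08) [177.  -8.]
(-0.135, 0.08) [376.  -7.]
(0.135, -0.08) [198. 287.]
(0.135, 0.08) [352. 288.]
```

View pics/w7.png

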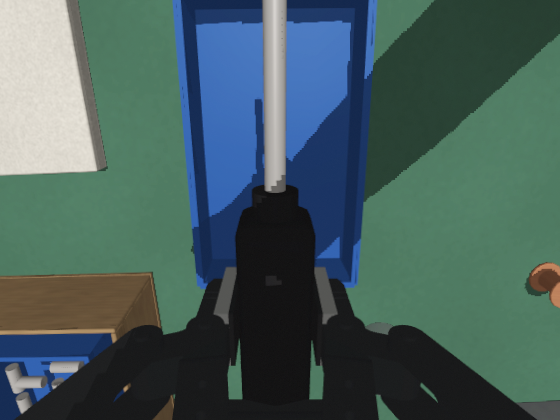

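The driver is aligned with the bin. The far rim corners are at (198,287) and (356,287), as predicted, with the shaft at x=275 midway between the walls. Lowering it in.

move_arm:
  plan: [11, 0, -30, 0, 0, 0, 20, 0, 0, -45, 0, 0, 0, 20, 0, 0, -45, 0, 0, 0, 20, 0, 0, -45, 0, 0, 0, 20, 0, 0, -30, 0, 0, 0, 20, 0, 0, -15, 0, 0, 0, 20, 0, 0, -10, 0, 0, 0, 20, 0, 0, -5, 0, 0, 0, 20, 0, 0, 0, 0, 0, 0, 20, 0, 0, 0, 0, 0, 0, 20]

```text
time: 23.75
eef_pos: [0.5298, -0.3684, 0.0248]
tcp_rot: [0.018, 1.0, -0.002, 0.001]
contact_force: [-0.3, 0.2, -1.4]
opening: 0.341
finger_force: 59.5
```

move_arm:
  plan: [0, 0, -3, 0, 0, 0, 20, 0, 0, -2, 0, 0, 0, 20, 0, 0, 0, 0, 0, 0, 20, 0, 0, 0, 0, 0, 0, 20]

```text
time: 24.15
eef_pos: [0.5286, -0.3675, 0.0178]
tcp_rot: [0.018, 1.0, -0.001, -0.0]
contact_force: [0.5, -0.3, -1.7]
opening: 0.334
finger_force: 59.5
```

move_arm:
  plan: [0, 0, -2, 0, 0, 0, 20, 0, 0, -2, 0, 0, 0, 20, 0, 0, 0, 0, 0, 0, 20, 0, 0, 0, 0, 0, 0, 20]

```text
time: 24.55
eef_pos: [0.5286, -0.3674, 0.0136]
tcp_rot: [0.018, 1.0, -0.001, -0.0]
contact_force: [-0.3, -0.9, -2.1]
opening: 0.34
finger_force: 59.5
```

move_arm:
  plan: [0, 0, -2, 0, 0, 0, 20, 0, 0, 0, 0, 0, 0, 20, 0, 0, 0, 0, 0, 0, 20]

```text
time: 24.85
eef_pos: [0.5289, -0.3677, 0.0121]
tcp_rot: [0.018, 1.0, -0.001, 0.0]
contact_force: [0.7, 0.0, 0.0]
opening: 0.339
finger_force: 59.7
```

move_arm:
  plan: [0, 0, -0.5, 0, 0, 0, 26, 0, 0, 0, 0, 0, 0, 34, 0, 0, 0, 0, 0, 0, 42, 0, 0, 0, 0, 0, 0, 50, 0, 0, 0, 0, 0, 0, 55, 0, 0, 5, 0, 0, 0, 55, 0, 0, 20, 0, 0, 0, 55, 0, 0, 40, 0, 0, 0, 55, 0, 0, 45, 0, 0, 0, 55, 0, 0, 45, 0, 0, 0, 55, 0, 0, 45, 0, 0, 0, 55, 0, 0, 0, 0, 0, 0, 55]

```text
time: 26.05
eef_pos: [0.5319, -0.3704, 0.2217]
tcp_rot: [0.018, 1.0, -0.007, 0.006]
contact_force: [0.6, -0.9, 0.5]
opening: 0.643
finger_force: 0.0
```

```bash
python3 - <<'E'
from h import *
a=shot("wrist")["color"];b=shot("scene")["color"]
im=np.hstack([cv2.resize(a,(400,300)),cv2.resize(b,(400,300))]);save({"color":im},"f8.png")
print(ctrl.get_state()["time"],ctrl.get_state()["eef_pos"])
E
```

```text
26.15 [ 0.52933563 -0.36810564  0.21388505]
```

View pics/f8.png

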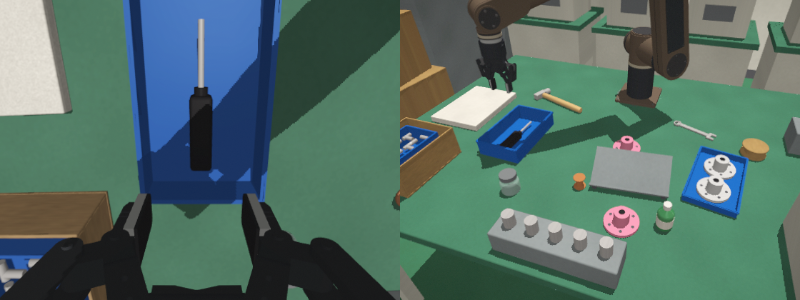

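The driver lies inside the bin (left view, 201,100) and both hubs stand flat, crown up, side by side in the tray (right view, 715,175). Everything else is in place and the gripper is clear, so I'm handing in.

```bash
python3 -c "
from plant import order
print(order.sign_off())"
```

```text
the job is handed in; nothing more can be done
None
```

Both hubs are flat in the shallow tray, crown up and side by side, the screwdriver lies in the deep bin, nothing else was moved, and the job was handed in at about 26 s.

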